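# Clamp the router and hold the reset slide at its marker

## Task

Factory-reset the white router in the service fixture: press the yellow-ended clamp arm down until its catch holds it by itself, and only then pull the red handle of the spring-return slide along its rail until its red pointer is in line with the green marker clip. The slide springs back if released, so finish while still holding it there with the fingers. Leave the router in its nest and the dome camera, power adapter and screwdriver undisturbed.

Things in the scene. Friction and masses are not known exactly. Their poses are not given: they have to be found in the camera images.
- fixture: Grey service fixture bolted to the bench, base plate 300 x 280 x 12 mm. Frame F: origin on the bench under the plate, z up; the plate spans F x -180..+120 mm and F y -140..+140 mm. The router nest is centred at F (20, 0), the arm's hinge at the +x side, the reset slide's rail along y at F x = -105. The slide is pulled towards F +y.
- clamp_arm (a joint): Clamp arm angle, rad: 0 = sprung up, 0.55 = down, level, on its stop. Hinge axis along F y through F (100, 0, 62) mm. Pressing the pad takes up to about 12 N; near 0.53 rad a sprung plunger (housing 76 mm tall at F (-52, 43)) snaps over the ball on the arm's edge and holds it at 0.55 (about 3 N up at the pad frees it). Released sooner, the arm rises again.
- press_pad (a point): Centre of the top face of the yellow pad at the free end of the clamp arm, 140 mm from the hinge; pad 50 mm along the arm, 36 mm wide, 14 mm thick. Arm up: about F (-15, 0, 142) mm; arm latched: F (-40, 0, 70) mm. A straight push down at F x = -28 mm, y = 0 stays on the pad all the way. Nothing else stands above the arm.
- slide (a joint): Travel of the reset slide in m: 0 = home against its stop, grows as it is pulled towards F +y, 0.065 = far stop. Its spring pulls it home with 5.6 N at 0 and 1.4 N more for every 10 mm of travel (about 12 N at 45 mm).
- handle (a point): Grip point on the slide's upright red paddle: 14 mm thick along F y (pull direction), 30 mm wide along F x, 48 mm tall, from 32 to 80 mm above the bench; this point is on its centre line at 60 mm. Below it is the carriage, 44 mm along y, 28 mm wide, top at 32 mm. At home the paddle is at F (-105, -60) mm. Grip from above, fingers either side along y (or x).
- pointer (a point): Tip of the slide's thin red pointer, which runs from the slide towards F -x, 28 mm above the bench, at the same F y as the middle of the paddle, 55 mm from it in F -x. It moves with the slide.
- marker: Green marker clip, 18 mm (F x) x 10 mm (F y) x 12 mm tall, fixed to the white scale strip in front of the rail (F x = -166 mm) with its axes parallel to the fixture's; origin at the centre of its underside, 16 mm above the bench. The pointer is in line with it when both have the same F y. It sits anywhere between 26 and 46 mm of slide travel.
- router: White router, loose, 110 x 160 x 28 mm, lying in the fixture's nest, its underside 12 mm and its top 40 mm above the bench. Origin at the centre of its underside. The latched arm's foot just clears it.
- dome_camera: White domed camera, 91 mm wide, 123 mm tall, loose, standing on the bench beside the fixture; origin under its centre. Leave alone.
- adapter: Black mains adapter, 75 x 45 x 32 mm, loose, on the bench beside the fixture; origin under its centre. Leave alone.
- screwdriver: Screwdriver with red handle, 170 mm long, lying on the bench beside the fixture, along its own x axis. Leave alone.

How it is judged:
By the outcome, as a careful person would: the job done as asked, in the order asked, and still so for the second after the job is handed in, while the arm keeps its last pose, push and grip.
It also fails if it takes over 42 s, if anything falls off the work surface, if the arm or the gripper's body presses on something with over 40 N, if the wrist force passes 120 N, or if a joint passes its speed limit or range.

## Robot

A 6-joint arm with a two-finger parallel gripper is mounted at the origin on the work surface. World frame = base frame: x ahead of the robot, y to its left, z up, the work surface at z = 0. Lengths are in m, angles in rad, forces in N, time in s.
With the tool pointing down it reaches from about 0.35 to 0.975 m from the base axis. Payload 4.9 kg.
Tool frame: the origin (TCP) lies at the very end of the fingers, on their centre line; the grasp point (between the pads) lies 19 mm behind it; z points along the fingers, y is the line along which they close (so a half turn about z gives the same grasp; the last joint's range is limited). The gripper opens to 85 mm and grips with 20 to 120 N. Pads are 22 mm wide; open, the fingers measure 114 mm over their backs; the gripper's body (76 mm by 85 mm) begins 54 mm behind the grasp point. The pads swing forward as they close: fully open they stand 13 mm farther back than shut.
Start: joints at [1.161, 0.053, 1.613, -0, 1.476, -0.119], TCP at [0.179, 0.599, 0.231] pointing down, gripper open.
Joint ranges: [-3.01, 3.01], [-1.01, 2.22], [0.06, 2.58], [-1.02, 4.17], [0.09, 2.62], [-3.14, 3.14]. Speed limits (rad/s): [2.57, 2.57, 3.14, 3.14, 3.14, 3.14].

## Interface

Orientations are given as a rotation vector (axis times angle).
In Python, from station import ctrl, imaging gives the robot as it stands.
- The arm moves only by the tool play_rows, never from a script. Its argument "series" is a list of rows, each a list of 3 entries, a list of its own where there are three numbers: the opening, from 0 (shut) to 1 (fully open), then the shift along the tool's x, y, z each as a share of 0.05 m, from -1 to 1, then the turn, a rotation vector about the tool's x, y, z each as a share of 8 degrees, from -1 to 1. In form: [[grip, [dx, dy, dz], [ax, ay, az]], ...]. A call has 1 to 8 rows; each row shifts and turns the commanded pose from where the row before left it, along the tool's axes as they then stand; what a row does not reach is not made up. A row lasts 1/8 s, in which the tool goes at most 62.5 mm and 10.7 degrees, less where a joint would pass 70% of its speed; a pose out of reach is approached as far as the arm can. A call with a number of a shift or a turn outside -1 to 1 is refused whole. A call with a gripper value outside its range is refused whole. The fingers move at their own pace and stop on an object; "force" is the grip in N (left out, the last holds). Time passes only in rows, so rows that do not move let the fingers close. It gives the time, the measured TCP pose, the force, the opening and the grip force at its end, in the units of the state.
- ctrl.get_obs(): the state, without advancing time (a new reading comes with each control period).
- imaging.get_image(name): name is "scene" or "top"; returns a dict with "color" (420x560x3 uint8, blue, green, red), "fx", "fy", "cx", "cy" (pixels), "extrinsics" (4x4, takes a point from world to camera coordinates). Camera axes: x right, y down, z forward; pixel columns grow to the right and rows downward; lengths in m; the calibration is good to about 2 mm. A picture is of the moment at which its call begins. There is no depth.
- ctrl.finish_job(): hands the job in; it is judged then, once.
The state is a dict: "t": time; "q": joint angles; "dq": joint speeds; "effort": joint torques, N m; "tool_pos": TCP position; "tool_rot": TCP orientation; "contact_force": force on the tool from outside, world axes, zero at the start; "wrist_torque": the same for the moment, N m; "opening": finger opening in m; "grip_force": force on a finger pad.
Only numpy, scipy, OpenCV 4.12 (cv2) and the standard library are available. Lean on these libraries where they do the work, as an engineer would, in place of code of your own. Each camera call takes 0.05 s, during which the arm holds its last target. There are 200 camera calls.

## Working session

There is one attempt and no reset: what is moved stays moved. The work goes in short steps, Python scripts to look and compute and a tool call to move; the robot and the scene stay as the last step left them, time stands still between calls to the robot, and variables do not carry over. Pictures are saved under pics/ and viewed, at most 10 in all, crops included, and the job is handed in when it is done.

Besides the shell and the picture viewer there is one more tool, called after ">>>" as name(argument=value, ...) on one line, values as JSON. play_rows: Moves the arm, as the interface text tells. Shift numbers are shares of 0.05 m and turn numbers shares of 8 degrees, none past 1 either way. Its arguments: {"type":"object","properties":{"series":{"type":"array"},"force":{"type":"number"}},"required":["series"]}

```bash
mkdir -p pics; cat > h.py <<'E'
import numpy as np, cv2
from station import ctrl, imaging
def ray(im,u,v,z):
    E=np.array(im["extrinsics"]);R,t=E[:3,:3],E[:3,3]
    c=-R.T@t; d=R.T@np.array([(u-im["cx"])/im["fx"],(v-im["cy"])/im["fy"],1])
    return c+d*(z-c[2])/d[2]
def proj(im,p):
    E=np.array(im["extrinsics"]);q=E[:3,:3]@np.array(p)+E[:3,3]
    return np.array([im["fx"]*q[0]/q[2]+im["cx"],im["fy"]*q[1]/q[2]+im["cy"]])
E
python3 - <<'E'
from h import *
import pickle
d={}
for n in("scene","top"):
    d[n]=imaging.get_image(n); im=d[n]
    E=np.array(im["extrinsics"]);print(n,-E[:3,:3].T@E[:3,3],im["fx"])
pickle.dump(d,open("d0.pkl","wb"))
cv2.imwrite("pics/a.png",cv2.resize(d["top"]["color"],(800,600),interpolation=cv2.INTER_CUBIC))
cv2.imwrite("pics/b.png",cv2.resize(d["scene"]["color"],(800,600),interpolation=cv2.INTER_CUBIC))
o=ctrl.get_obs();print(o["tool_pos"],o["tool_rot"],o["t"],o["opening"])
E
```

```text
scene [ 1.03492193 -0.71992283  0.98064087] 539.5386597117631
top [0.49032866 0.07104766 1.05998059] 468.99493358590456
[0.1789606  0.59822191 0.23016125] [-4.55117222e-01 -3.10794551e+00  2.90962707e-03] 0.1 0.08536063002558156
```

View pics/a.png

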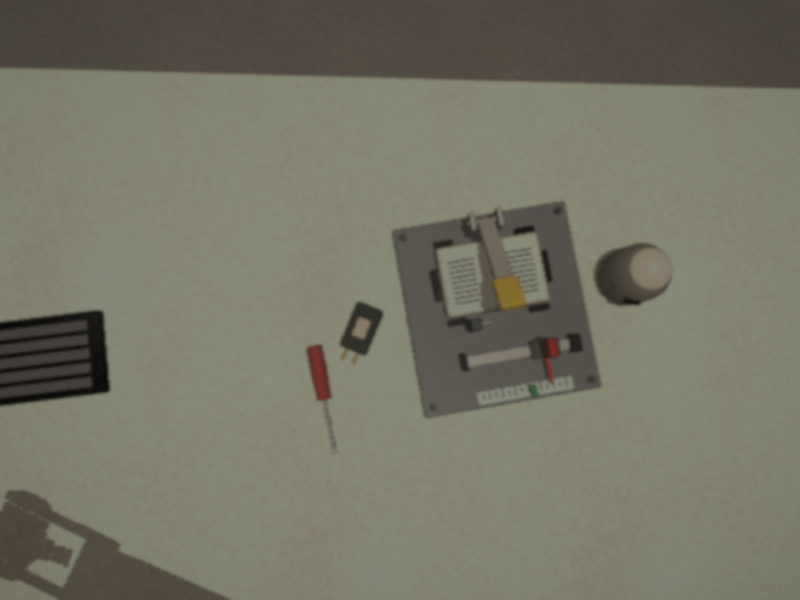

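View pics/b.png

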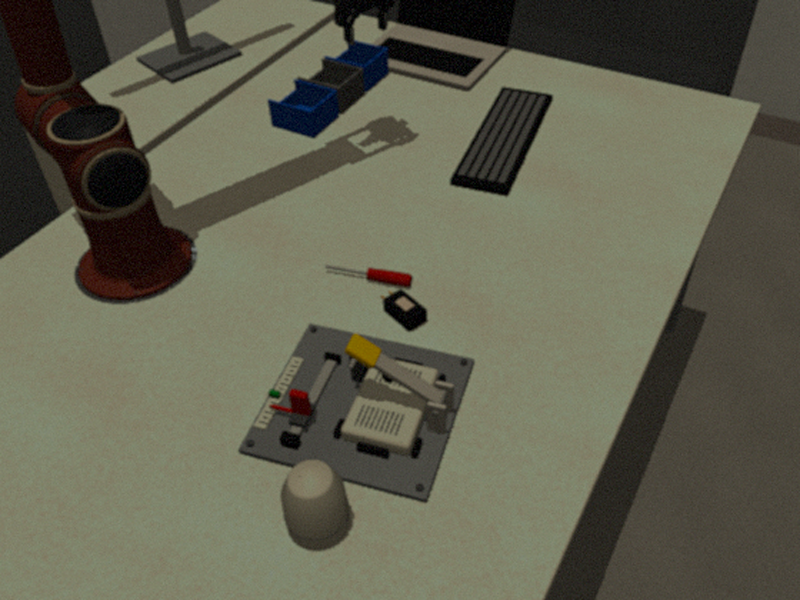

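Top view: plate corners at (393,231), (565,202), (601,386), (426,417), yellow pad (509,292), red paddle (551,347), green clip (533,391). World +x is up and F+y is to the left. Next I'll fit the F frame and enlarge the slide area.

```bash
cat >> h.py <<'E'
def blob(img,lo,hi,box):
    x0,y0,x1,y1=box
    m=cv2.inRange(cv2.cvtColor(img[y0:y1,x0:x1],cv2.COLOR_BGR2HSV),lo,hi)
    ys,xs=np.nonzero(m); return xs+x0,ys+y0
E
python3 - <<'E'
from h import *
import pickle
d=pickle.load(open("d0.pkl","rb"));im=d["top"]
P=np.array([[393,231],[565,202],[601,386],[426,417]]);P=(P+.5)*.7-.5
W=np.array([ray(im,u,v,.012)[:2] for u,v in P])
F=np.array([[120,140],[120,-140],[-180,-140],[-180,140]])/1000
fc,wc=F.mean(0),W.mean(0)
U,S,Vt=np.linalg.svd((F-fc).T@(W-wc)); R=(U@Vt).T; t=wc-R@fc
print("yaw",np.degrees(np.arctan2(R[1,0],R[0,0])),"t",t,"res mm",1000*(W-(F@R.T+t)))
np.savez("F.npz",R=R,t=t)
toF=lambda u,v,z:1000*R.T@(ray(im,u,v,z)[:2]-t)
xs,ys=blob(im["color"],(40,80,20),(85,255,255),(290,225,425,300));print("green",len(xs),xs.mean(),ys.mean(),toF(xs.mean(),ys.mean(),.025))
for n,p in dict(paddle=(-.105,-.06,.08),ptr=(-.16,-.06,.028),pad=(-.015,0,.142),marker=(-.166,-.02,.028),hinge=(.1,0,.062)).items():
    w=np.r_[R@p[:2]+t,p[2]]; print(n,w,proj(im,w)) 
x0,y0,x1,y1=310,225,430,290
cv2.imwrite("pics/c.png",cv2.resize(im["color"][y0:y1,x0:x1],None,fx=6.5,fy=6.5,interpolation=cv2.INTER_CUBIC))
E
```

```text
yaw 11.33432013394789 t [ 0.6032736  -0.09198847] res mm [[-1.94923146 -1.49280216]
 [-2.57878494  0.43831099]
 [ 2.17762535  2.34819368]
 [ 2.35039105 -1.29370252]]
green 23 373.2608695652174 272.95652173913044 [-164.7262625   -30.68654846]
paddle [ 0.51211341 -0.17145431  0.08      ] [387.37857482 243.34798974]
ptr [ 0.45818607 -0.18226365  0.028     ] [386.30803663 268.57329127]
pad [ 0.58856614 -0.09493647  0.142     ] [356.53514667 202.88365974]
marker [ 0.44444175 -0.14422297  0.028     ] [368.86708666 274.44078127]
hinge [ 0.70132331 -0.07233512  0.062     ] [339.92036936 154.44376712]
```

View pics/c.png

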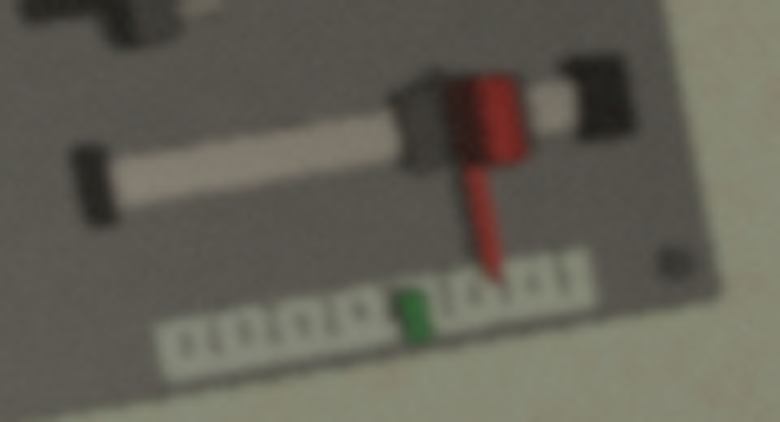

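Pointer tip at crop (498,278) and paddle at (501,120), both within 1 px of the predictions, so the F frame holds. Green clip top is at about (418,315), giving F y≈-31 mm, a travel of about 29 mm (allowed range 26–46). Now I'll plan the approach.

```bash
cat >> h.py <<'E'
from scipy.spatial.transform import Rotation as Ro
def goal(f, z, zF=None):
    "print shift & turn in move units, to F point (mm), tool down with y along +-F y"
    k=np.load("F.npz");R,t=k["R"],k["t"];o=ctrl.get_obs()
    T=Ro.from_rotvec(o["tool_rot"]).as_matrix();best=None
    for s in(1,-1):
        y=s*np.r_[R[:,1],0];zz=np.array([0,0,-1.]);G=np.c_[np.cross(y,zz),y,zz]
        rv=Ro.from_matrix(T.T@G).as_rotvec()
        if best is None or np.linalg.norm(rv)<np.linalg.norm(best[0]):best=(rv,G)
    rv,G=best;w=np.r_[R@(np.array(f)/1000)+t,z]
    d=w-o["tool_pos"]
    print("t",round(o["t"],2),"world goal",w.round(4),"turn/8deg",(np.degrees(rv)/8).round(2),"shift/50mm after turn",(G.T@d/.05).round(2),"now",(T.T@d/.05).round(2))
    print("G in F cols x,y:",(R.T@G[:2,:2]).round(2).tolist(),"q",np.round(o["q"],2),"f",np.round(o["contact_force"],1),"open",round(o["opening"],4),"F tool",(1000*R.T@(o["tool_pos"][:2]-t)).round(1),round(o["tool_pos"][2]*1000,1))
E
python3 -c "
from h import *
goal((-28,0),.17)"
```

```text
t 0.1 world goal [ 0.5758 -0.0975  0.17  ] turn/8deg [-0.01 -0.   -3.5 ] shift/50mm after turn [ -5.05 -15.2    1.2 ] now [-11.59 -11.05   1.22]
G in F cols x,y: [[-1.0, -0.0], [-0.0, 1.0]] q [ 1.16  0.05  1.61 -0.    1.48 -0.12] f [-0.7  0.5  0.8] open 0.0854 F tool [-280.4  760.1] 230.2
```

>>> play_rows(series=[[0,[0,0,0],[0,0,-0.9]],[0,[0,0,0],[0,0,-0.9]],[0,[0,0,0],[0,0,-0.9]],[0,[0,0,0],[0,0,-0.8]],[0,[-0.25,-0.76,0],[0,0,0]],[0,[-0.25,-0.76,0],[0,0,0]],[0,[-0.25,-0.76,0],[0,0,0]],[0,[-0.25,-0.76,0],[0,0,0]]], force=40)

```text
t: 1.1
tool_pos: [0.2584, 0.4582, 0.2307]
tool_rot: [0.311, -3.126, 0.001]
contact_force: [0.9, 1.2, -0.0]
opening: -0.0001
grip_force: 0.0
```

>>> play_rows(series=[[0,[-0.25,-0.76,0],[0,0,0]],[0,[-0.25,-0.76,0],[0,0,0]],[0,[-0.25,-0.76,0],[0,0,0]],[0,[-0.25,-0.76,0],[0,0,0]],[0,[-0.25,-0.76,0],[0,0,0]],[0,[-0.25,-0.76,0],[0,0,0]],[0,[-0.25,-0.76,0],[0,0,0]],[0,[-0.25,-0.76,0],[0,0,0]]])

```text
t: 2.1
tool_pos: [0.4161, 0.1799, 0.2309]
tool_rot: [0.31, -3.126, -0.0]
contact_force: [-0.7, -0.6, 0.4]
opening: -0.0002
grip_force: 0.0
```

>>> play_rows(series=[[0,[-0.25,-0.76,0],[0,0,0]],[0,[-0.25,-0.76,0],[0,0,0]],[0,[-0.25,-0.76,0],[0,0,0]],[0,[-0.25,-0.76,0],[0,0,0]],[0,[-0.25,-0.76,0],[0,0,0]],[0,[-0.25,-0.76,0],[0,0,0]],[0,[0,0,0],[0,0,0]]])

```text
t: 2.98
tool_pos: [0.5346, -0.0295, 0.2306]
tool_rot: [0.305, -3.125, -0.0]
contact_force: [-0.1, 0.5, -1.2]
opening: -0.0001
grip_force: 0.0
```

```bash
python3 -c "
from h import *
goal((-28,0),.16)"
```

```text
t 2.98 world goal [ 0.5758 -0.0975  0.16  ] turn/8deg [ 0.   -0.01 -0.02] shift/50mm after turn [-0.54 -1.49  1.41] now [-0.55 -1.49  1.41]
G in F cols x,y: [[-1.0, -0.0], [-0.0, 1.0]] q [-0.19 -0.16  1.82 -0.    1.48 -1.96] f [-0.1  0.5 -1.2] open -0.0001 F tool [-55.   74.7] 230.6
```

>>> play_rows(series=[[0,[-0.27,-0.75,0],[0,0,0]],[0,[-0.27,-0.75,0],[0,0,0]],[0,[0,0,0.7],[0,0,0]],[0,[0,0,0.5],[0,0,0]],[0,[0,0,0.4],[0,0,0]],[0,[0,0,0.3],[0,0,0]],[0,[0,0,0.3],[0,0,0]],[0,[0,0,0],[0,0,0]]])

```text
t: 3.98
tool_pos: [0.5751, -0.0955, 0.1202]
tool_rot: [0.31, -3.125, -0.001]
contact_force: [-0.1, 1.0, 2.2]
opening: -0.0002
grip_force: 0.6
```

```bash
python3 -c "
from h import *
goal((-28,0),.07)"
```

```text
t 3.98 world goal [ 0.5758 -0.0975  0.07  ] turn/8deg [ 0.01 -0.01  0.  ] shift/50mm after turn [-0.01 -0.04  1.  ] now [-0.01 -0.04  1.  ]
G in F cols x,y: [[-1.0, -0.0], [-0.0, 1.0]] q [-0.29  0.05  1.81  0.    1.29 -2.06] f [-0.1  1.   2.2] open -0.0002 F tool [-28.3   2.1] 120.2
```

>>> play_rows(series=[[0,[0,-0.03,0.2],[0,0,0]],[0,[0,0,0.2],[0,0,0]],[0,[0,0,0.2],[0,0,0]],[0,[0,0,0.2],[0,0,0]],[0,[0,0,0.1],[0,0,0]],[0,[0,0,0],[0,0,0]]])

```text
t: 4.72
tool_pos: [0.5757, -0.0973, 0.0758]
tool_rot: [0.31, -3.126, -0.0]
contact_force: [-0.3, 0.3, 0.2]
opening: -0.0
grip_force: 0.0
```

>>> play_rows(series=[[0,[0,0,0.05],[0,0,0]],[0,[0,0,0.05],[0,0,0]],[0,[0,0,0],[0,0,0]]])

```text
t: 5.1
tool_pos: [0.5754, -0.0972, 0.0704]
tool_rot: [0.31, -3.126, -0.001]
contact_force: [0.4, -0.8, -0.5]
opening: 0.0002
grip_force: 0.0
```

```bash
python3 - <<'E'
from h import *
im=imaging.get_image("scene")
cv2.imwrite("pics/d.png",cv2.resize(im["color"][205:365,160:350],None,fx=3.7,fy=3.7,interpolation=cv2.INTER_CUBIC))
E
```

```text
(no output)
```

View pics/d.png

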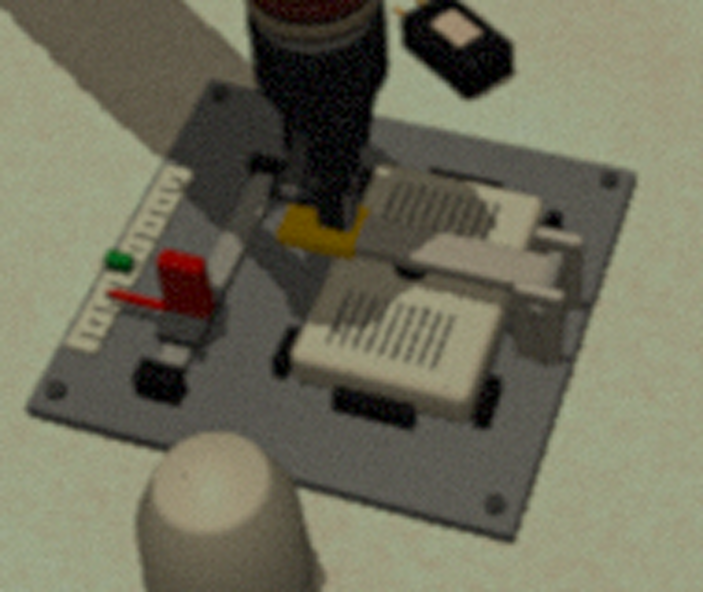

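The arm looks level and the fingers are on the pad, crop (335,225), with no force on the tool, so it may have latched. I'll press slightly further until the stop shows in the force, then lift and look.

>>> play_rows(series=[[0,[0,0,0.04],[0,0,0]],[0,[0,0,0.04],[0,0,0]],[0,[0,0,0],[0,0,0]]])

```text
t: 5.52
tool_pos: [0.5759, -0.0974, 0.069]
tool_rot: [0.31, -3.126, -0.0]
contact_force: [-5.2, 1.1, 10.1]
opening: 0.0003
grip_force: 4.8
```

>>> play_rows(series=[[0,[0,0,0.05],[0,0,0]],[0,[0,0,0.03],[0,0,0]],[0,[0,0,0],[0,0,0]]])

```text
t: 5.9
tool_pos: [0.576, -0.0974, 0.0681]
tool_rot: [0.311, -3.124, -0.001]
contact_force: [-13.8, 3.0, 25.5]
opening: 0.0001
grip_force: 12.8
```

>>> play_rows(series=[[0,[0,0,-0.2],[0,0,0]],[0,[0,0,-0.5],[0,0,0]],[0,[0,0,-0.8],[0,0,0]],[0,[0,0,-0.8],[0,0,0]],[1,[0.3,-0.5,0],[0,0,0]],[1,[0.6,-0.6,0],[0,0,0]],[1,[0.6,0,0],[0,0,0]],[1,[0,0,0],[0,0,0]]])

```text
t: 6.9
tool_pos: [0.5118, -0.1665, 0.1777]
tool_rot: [0.307, -3.126, -0.001]
contact_force: [1.0, 0.3, 0.0]
opening: 0.0722
grip_force: 0.0
```

```bash
python3 - <<'E'
from h import *
goal((-105,-60),.048)
im=imaging.get_image("scene")
cv2.imwrite("pics/e.png",cv2.resize(im["color"][205:365,160:350],None,fx=3.7,fy=3.7,interpolation=cv2.INTER_CUBIC))
E
```

```text
t 6.9 world goal [ 0.5121 -0.1715  0.048 ] turn/8deg [ 0.   -0.   -0.01] shift/50mm after turn [ 0.01 -0.1   2.59] now [ 0.01 -0.1   2.59]
G in F cols x,y: [[-1.0, -0.0], [-0.0, 1.0]] q [-0.45 -0.12  1.87  0.    1.39 -2.22] f [1.  0.3 0. ] open 0.0722 F tool [-104.3  -55.1] 177.7
```

View pics/e.png

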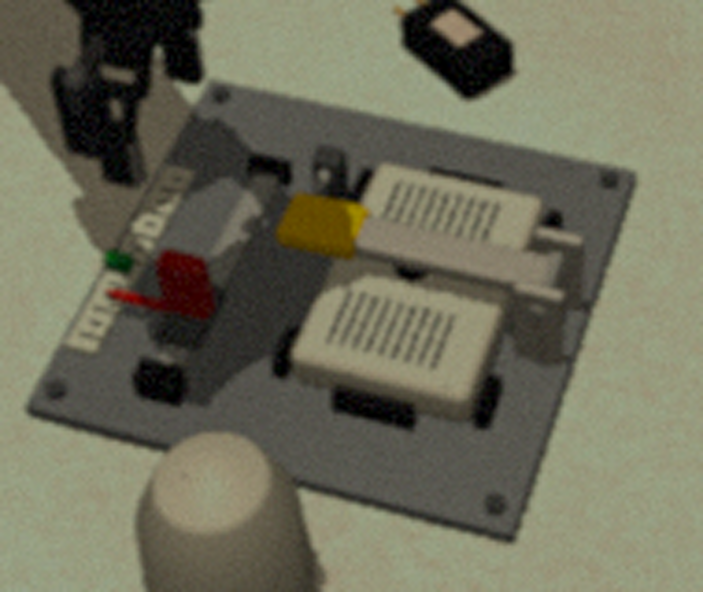

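The arm stays level by itself with its pad held, crop (320,225), so it is latched. Now I'll grip the handle.

>>> play_rows(series=[[1,[0,-0.1,0.6],[0,0,0]],[1,[0,0,0.7],[0,0,0]],[1,[0,0,0.6],[0,0,0]],[1,[0,0,0.4],[0,0,0]],[1,[0,0,0.3],[0,0,0]],[1,[0,0,0.1],[0,0,0]],[1,[0,0,0],[0,0,0]]], force=60)

```text
t: 7.82
tool_pos: [0.5145, -0.1711, 0.0437]
tool_rot: [-0.31, 3.126, -0.001]
contact_force: [0.6, -0.7, -0.7]
opening: 0.0853
grip_force: 0.0
```

>>> play_rows(series=[[0,[0,0,0],[0,0,0]],[0,[0,0,0],[0,0,0]],[0,[0,0,0],[0,0,0]],[0,[0,0,0],[0,0,0]],[0,[0,0,0],[0,0,0]],[0,[0,0,0],[0,0,0]],[0,[0,0,0],[0,0,0]]])

```text
t: 8.7
tool_pos: [0.5139, -0.1698, 0.0437]
tool_rot: [0.311, -3.126, -0.004]
contact_force: [-2.7, 6.1, 5.5]
opening: 0.0132
grip_force: 59.4
```

>>> play_rows(series=[[0,[0,0.1,0],[0,0,0]],[0,[0,0.15,0],[0,0,0]],[0,[0,0.15,0],[0,0,0]],[0,[0,0.1,0],[0,0,0]],[0,[0,0.08,0],[0,0,0]],[0,[0,0,0],[0,0,0]],[0,[0,0,0],[0,0,0]]])

```text
t: 9.57
tool_pos: [0.5089, -0.1448, 0.0438]
tool_rot: [-0.311, 3.125, -0.008]
contact_force: [0.5, -8.2, -2.2]
opening: 0.0134
grip_force: 58.9
```

```bash
python3 - <<'E'
from h import *
goal((-105,-31),.0437)
im=imaging.get_image("scene");c=im["color"][255:315,170:245]
im2=imaging.get_image("top");c2=im2["color"][215:290,320:420]
import pickle;pickle.dump((im,im2),open("d1.pkl","wb"))
a=cv2.resize(c,(750,600),interpolation=cv2.INTER_CUBIC)
b=cv2.resize(c2,(800,600),interpolation=cv2.INTER_CUBIC)
cv2.imwrite("pics/f.png",a);cv2.imwrite("pics/g.png",b)
E
```

```text
t 9.57 world goal [ 0.5064 -0.143   0.0437] turn/8deg [-0.04  0.01  0.  ] shift/50mm after turn [0.04 0.05 0.  ] now [0.04 0.05 0.  ]
G in F cols x,y: [[-1.0, -0.0], [-0.0, 1.0]] q [-0.42  0.02  1.98 -0.    1.14 -2.18] f [ 0.5 -8.2 -2.2] open 0.0134 F tool [-102.9  -33.3] 43.8
```

View pics/f.png

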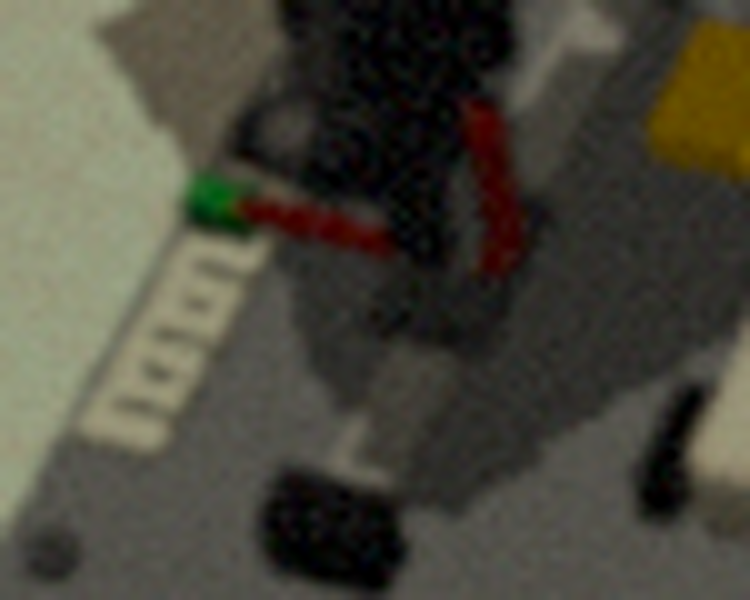

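View pics/g.png

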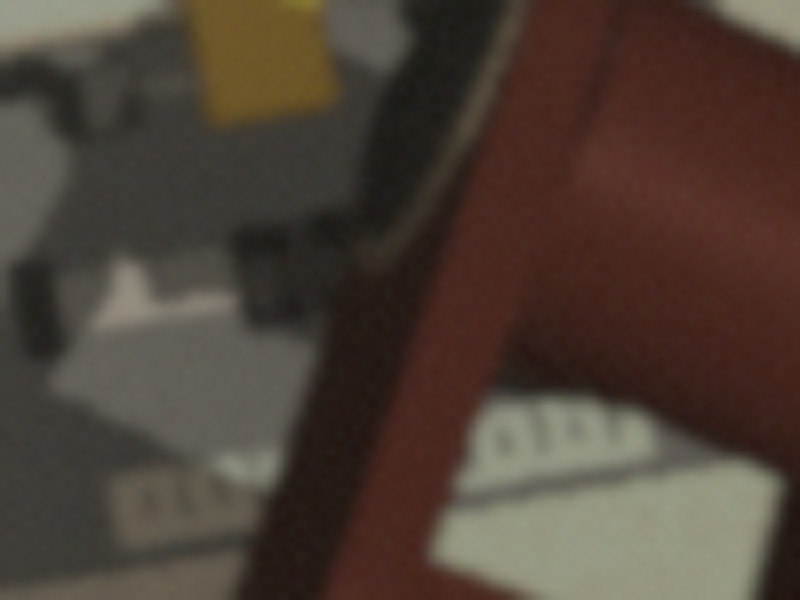

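Scene crop: the pointer tip is at (238,205), touching the green clip's right face (clip centre about (220,203)). In the top view the arm hides the clip. I'll measure pointer and clip in the scene camera, calibrated by the pointer's home position.

```bash
cat > m.py <<'E'
from h import *
import pickle
k=np.load("F.npz");R,t=k["R"],k["t"]
toF=lambda im,u,v,z:1000*R.T@(ray(im,u,v,z)[:2]-t)
w=lambda x,y,z:np.r_[R@(np.array([x,y])/1000)+t,z/1000]
def ptr(im):
    h=cv2.cvtColor(im["color"],cv2.COLOR_BGR2HSV)
    m=((h[...,0]<12)|(h[...,0]>168))&(h[...,1]>110)
    vs,us=np.nonzero(m);F=np.array([toF(im,u,v,.028) for u,v in zip(us,vs)])
    s=(F[:,0]>-158)&(F[:,0]<-134)&(F[:,1]>-75)&(F[:,1]<0)
    wt=h[...,1].astype(float)[vs[s],us[s]];y=F[s,1]
    # keep around the median
    k=abs(y-np.median(y))<8
    return y[k].mean(),k.sum(),F[s,0][k].min(), np.polyfit(F[s,0][k],y[k],1)[0]
def green(im):
    g=im["color"].astype(float);e=np.clip(g[...,1]-np.maximum(g[...,0],g[...,2])-18,0,None)
    c=proj(im,w(-166,-30,22)).astype(int);M=np.zeros_like(e);M[c[1]-9:c[1]+10,c[0]-9:c[0]+10]=1;e*=M
    vs,us=np.nonzero(e>0);c=np.array([us.mean(),vs.mean()])
    best=[]
    for y in np.arange(-50,-10,.5):
        hull=cv2.convexHull(np.float32([proj(im,w(-166+a,y+b,z)) for a in(-9,9) for b in(-5,5) for z in(16,28)]))
        mo=cv2.moments(hull);q=np.array([mo["m10"],mo["m01"]])/mo["m00"];best.append((np.linalg.norm(q-c),y))
    return min(best),len(us),cv2.contourArea(hull)
if __name__=="__main__":
    d=pickle.load(open("d0.pkl","rb"));s1,_=pickle.load(open("d1.pkl","rb"))
    for n,im in(("scene0",d["scene"]),("top0",d["top"]),("scene1",s1)):print(n,"ptr",ptr(im),"green",green(im))
E
python3 m.py
```

```text
scene0 ptr (np.float64(-58.729688664754995), np.int64(35), np.float64(-157.68425792249298), np.float64(-0.05645436455124385)) green ((np.float64(0.3112104337919441), np.float64(-29.5)), 32, 57.060691982507706)
top0 ptr (np.float64(-59.131472797623324), np.int64(31), np.float64(-154.3998024068403), np.float64(-0.00475772484148107)) green ((np.float64(0.3572806157949924), np.float64(-31.5)), 28, 48.109237655531615)
scene1 ptr (np.float64(-33.48186778332581), np.int64(33), np.float64(-156.52672227279683), np.float64(0.017364843649020655)) green ((np.float64(1.2091840720418081), np.float64(-30.0)), 27, 57.060691982507706)
```

Corrected by the home bias, the clip is at F y≈-31.5 and the pointer at -34.7, so about 3 mm more.

>>> play_rows(series=[[0,[0,0.04,0],[0,0,0]],[0,[0,0.03,0],[0,0,0]],[0,[0,0,0],[0,0,0]],[0,[0,0,0],[0,0,0]]])

```text
t: 10.18
tool_pos: [0.5083, -0.1416, 0.0438]
tool_rot: [-0.31, 3.125, -0.009]
contact_force: [1.9, -9.7, -1.4]
opening: 0.0134
grip_force: 58.7
```

```bash
python3 - <<'E'
from m import *
goal((-105,-31.5),.0437)
ims=[imaging.get_image("scene") for _ in range(3)];im=ims[0]
for i in ims: print(ptr(i),green(i))
im=dict(im);im["color"]=np.mean([i["color"] for i in ims],0).astype(np.uint8)
x0,y0=180,262
b=cv2.resize(im["color"][y0:y0+30,x0:x0+40],(800,600),interpolation=cv2.INTER_CUBIC)
cv2.imwrite("pics/h.png",b)
for p in [(-175,-31.5,28),(-157,-31.5,28),(-160,-31.5,28),(-130,-31.5,28)]:
    print(p,((proj(im,w(*p))-[x0,y0]+.5)*20-.5).round())
E
```

```text
t 10.18 world goal [ 0.5065 -0.1435  0.0437] turn/8deg [-0.04  0.01  0.  ] shift/50mm after turn [ 0.04 -0.03  0.  ] now [ 0.04 -0.03  0.  ]
G in F cols x,y: [[-1.0, -0.0], [-0.0, 1.0]] q [-0.41  0.02  1.98 -0.    1.14 -2.18] f [ 1.9 -9.7 -1.4] open 0.0134 F tool [-102.9  -29.9] 43.8
(np.float64(-29.993660246663755), np.int64(30), np.float64(-156.77950892624276), np.float64(0.006969023337166536)) ((np.float64(0.7719271360993379), np.float64(-30.0)), 31, 57.060691982507706)
(np.float64(-29.74633775601093), np.int64(32), np.float64(-156.77950892624276), np.float64(-0.02259782282194759)) ((np.float64(0.568959707369431), np.float64(-30.0)), 31, 57.060691982507706)
(np.float64(-30.227918664690396), np.int64(32), np.float64(-156.77950892624276), np.float64(0.013777595862549537)) ((np.float64(0.6734457741368552), np.float64(-30.5)), 30, 57.060691982507706)
(-175, -31.5, 28) [156. 226.]
(-157, -31.5, 28) [301. 261.]
(-160, -31.5, 28) [277. 256.]
(-130, -31.5, 28) [520. 314.]
```

View pics/h.png

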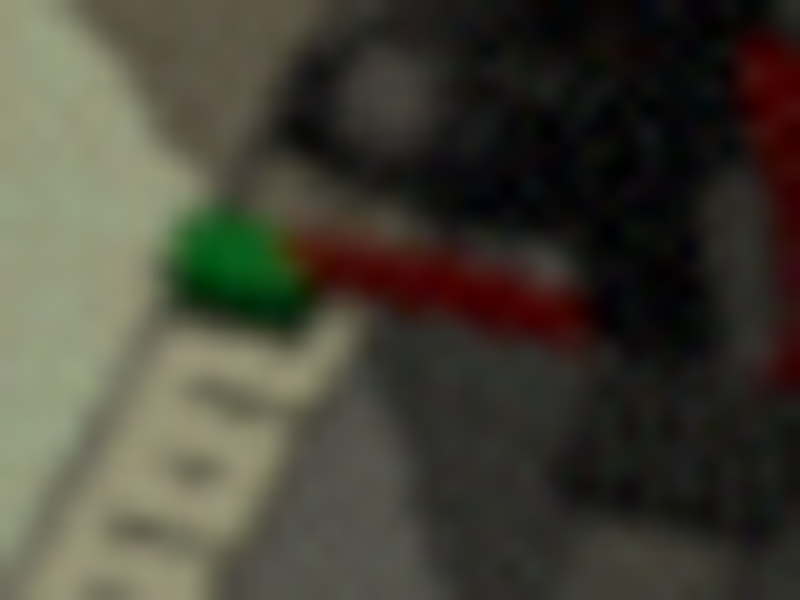

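The pointer runs straight into the clip: pointer axis extends to about (235,236), clip top centre about (235,246). It may be up to 1 mm too far, so I'll ease back 0.5 mm, and check that it holds steady.

>>> play_rows(series=[[0,[0,-0.01,0],[0,0,0]],[0,[0,0,0],[0,0,0]],[0,[0,0,0],[0,0,0]],[0,[0,0,0],[0,0,0]]])

```text
t: 10.82
tool_pos: [0.5084, -0.1421, 0.0438]
tool_rot: [-0.31, 3.125, -0.009]
contact_force: [0.1, -9.5, -2.3]
opening: 0.0132
grip_force: 58.7
```

```bash
python3 - <<'E'
from m import *
ims=[imaging.get_image("scene") for _ in range(5)]
print(np.mean([ptr(i)[0] for i in ims]),np.mean([green(i)[0][1] for i in ims]))
goal((-105,-31.5),.0437)
c=ims[0]["color"][205:365,160:350]
cv2.imwrite("pics/i.png",cv2.resize(c,None,fx=3.7,fy=3.7,interpolation=cv2.INTER_CUBIC))
E
```

```text
-30.278932277991885 -30.0
t 11.07 world goal [ 0.5065 -0.1435  0.0437] turn/8deg [-0.04  0.01  0.  ] shift/50mm after turn [ 0.04 -0.02  0.  ] now [ 0.04 -0.02  0.  ]
G in F cols x,y: [[-1.0, -0.0], [-0.0, 1.0]] q [-0.41  0.02  1.98 -0.    1.14 -2.18] f [ 1.  -9.7 -1.4] open 0.0136 F tool [-102.9  -30.4] 43.7
```

View pics/i.png

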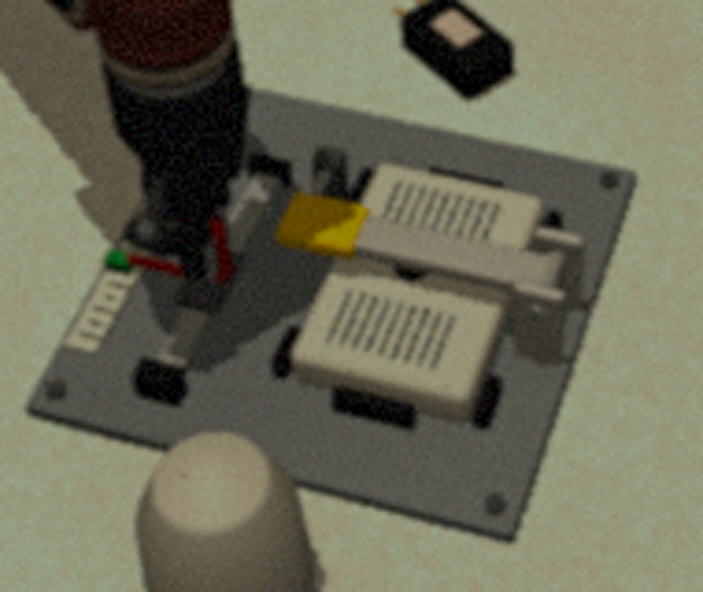

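The clamp is still latched at (320,225), the pointer meets the clip at (125,260), and the router and other items are where they were. Handing in.

```bash
python3 -c "
from station import ctrl
print(ctrl.finish_job())"
```

```text
the job is handed in; nothing more can be done
None
```

I latched the clamp arm first, then pulled the slide until its pointer lined up with the green clip to within about 1 mm, and handed the job in at about 11 s with the fingers still holding the handle; no verdict was returned.

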